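Park the tube rotator with its free arm up

ROBOT

A 7-joint arm with a two-finger parallel gripper is mounted at the origin on a cart in front of the work surface, level with it; the furniture and walls round the work are solid. World frame = base frame: x ahead of the robot, y to its left, z up, the work surface at z = 0. Lengths are in m, angles in degrees, forces in N, time in s.
With the tool pointing down it reaches from about 0.425 to 0.875 m from the base axis. Payload 4.7 kg.
Tool frame: the origin (TCP) lies at the very end of the fingers, on their centre line; the grasp point (between the pads) lies 19 mm behind it; z points along the fingers, y is the line along which they close (so a half turn about z gives the same grasp; the last joint's range is limited). The gripper opens to 87 mm and grips with 3 to 60 N. Pads are 19 mm wide; open, the fingers measure 117 mm over their backs; the gripper's body (75 mm by 190 mm) begins 51 mm behind the grasp point.
Start: joints at [-63.822, 18.392, -4.016, 83.108, 1.295, 78.541, -3.26], TCP at [0.279, 0.587, 0.223] pointing down, gripper open.
Joint ranges: [-163.93, 163.93], [-17.29, 119.83], [-79.2, 71.16], [3.27, 140.29], [-89.18, 269.18], [5.43, 117.66], [-154.24, 154.24]. Speed limits (degrees/s): [147.25, 147.25, 180, 180, 180, 180, 180].

INTERFACE

Orientations are given as [roll, pitch, yaw] about the fixed x, y, z axes, in that order (R = Rz(yaw) Ry(pitch) Rx(roll)).
In Python, from cell import get_obs, read_camera, sign_off, silhouettes gives the robot as it stands.
- The arm moves only by the tool play_rows, never from a script. Its argument "steps" is a list that holds one entry, the list of rows, each a list of 7 numbers: the shift along the tool's x, y, z in m, then the turn, a rotation vector about the tool's x, y, z in rad, then the finger opening in m, from 0 to 0.087. A call has 1 to 12 rows; each row shifts and turns the commanded pose from where the row before left it, along the tool's axes as they then stand; what a row does not reach is not made up. A row lasts 1/10 s, in which the tool goes at most 50 mm and 8.59 degrees, less where a joint would pass 70% of its speed; a pose out of reach is approached as far as the arm can. A call is refused whole if a number of a shift passes 0.05 or a number of a turn 0.15, either way. A call with a gripper value outside its range is refused whole. The fingers move at their own pace and stop on an object; "force" is the grip in N (left out, the last holds). Time passes only in rows, so rows that do not move let the fingers close. It gives the time, the measured TCP pose, the force, the opening and the grip force at its end, in the units of the state.
- get_obs(): the state, without advancing time (a new reading comes with each control period).
- read_camera(name): name is "scene" or "side" or "wrist"; returns a dict with "frame" (420x560x3 uint8, red, green, blue), "intrinsics" (3x3 intrinsics, pixels), "view" (4x4, takes a point from world to camera coordinates). Camera axes: x right, y up, looking along -z (the intrinsics and any distortion apply to the point x, -y, -z); pixel columns grow to the right and rows downward; lengths in m; the calibration is good to about 2 mm. A picture is of the moment at which its call begins. There is no depth.
- sign_off(): hands the job in; it is judged then, once.
Trained networks look in the newest picture that a camera, given by its name, has taken for a name from the list of things; names that differ only in an ending like _2 or _b are one class to them, and where a whole thing is asked for, a point or a joint stands for the part that bears it (a point fixed in the world has none). Each returns a list of dicts, best first, with "p" (0 to 1); they miss things now and then, are a little off and sometimes report something else, mostly with a low value. They report only what shows in the picture. A call takes as long as a camera call.
- silhouettes(camera, name): "pixels" (420x560 bool, what is visible of it) and "extent" ([left, top, right, bottom] in pixels, round what is visible of it).
The state is a dict: "time_s": time; "qpos": joint angles; "joint_velocities": joint speeds; "effort": joint torques, N m; "tool_pos": TCP position; "tool_rot": TCP orientation; "force": force on the tool from outside, world axes, zero at the start; "wrist_torque": the same for the moment, N m; "grip_width": finger opening in m; "grasp_force": force on a finger pad.
Only numpy, scipy, OpenCV 4.12 (cv2) and the standard library are available. Lean on these libraries where they do the work, as an engineer would, in place of code of your own. Each camera call takes 0.05 s, during which the arm holds its last target. There are 200 camera calls.

TASK

Get the tube rotator ready for its next tube: push its arms round with the fingertips, one after another, until the one arm that carries no tube stands straight up, then push the thumb tab on top of the housing toward the wheel until the catch is fully home and its two steel prongs straddle that arm. Push gently, pinch and lift nothing, and leave the rotator and everything round it standing where they are.

Things in the scene. Friction and masses are not known exactly. Their poses are not given: they have to be found in the camera images.
- rotator: Tube rotator, free-standing, 3 kg. Origin: centre of its underside; x points from the wheel back through the housing, y to the left as seen facing the wheel, z up. Base 200 x 200 x 34 high; grey housing 100 wide (y -50 to 50), x 0 to 90, flat top at z = 230. In front of it a wheel of six arms turns about a level axle along x at z = 172.
- wheel_hub (a point): Middle of the wheel, on the axle: (-43, 0, 172) mm in the rotator's frame. The six flat white arms are radial, 60 degrees apart, 20 wide, 6 thick (x -46 to -40), and end 125 mm from the axle (upright: z = 297). Five carry a sample tube clipped along their front (x -61 to -46, within the arm's outline); one has empty clips.
- wheel (a joint): Turn of the wheel, rad, no stops: 0 or any whole turn when the arm without a tube points straight up, growing clockwise as seen facing the wheel (looking along the rotator's +x; at small positive values that arm leans to -y). Friction 0.06 N m (0.7 N at 85 mm): it stays where it is left and hardly coasts when pushed slowly.
- free_arm_tip (a point): Middle of the outer end of the arm without a tube, 125 mm from the axle; its z axis points outward along that arm.
- catch (a joint): Slide of the catch, m: 0 back, 0.030 fully home (stop), growing toward the wheel (rotator's -x); friction 1.2 N. Its two round steel prongs (8 thick, 24 clear between them, 66 mm above the axle) pass either side of an upright arm; from 0.018 on they strike the arm's back if it is more than about 4 degrees off, within that they centre it. Below 0.016 the wheel turns clear of them.
- catch_tab (a point): Centre of the rear face (away from the wheel) of the catch's black upright thumb tab, 34 wide, 9 thick, z = 239 to 272 mm. At catch = 0 it lies at (58, 0, 258) mm in the rotator's frame; it moves with the catch. Behind it is the flat housing top (z = 230, back to x = 90).
- tube_block: Bystander: white block with four holes, 46 x 104 x 38, on the bench to the left of the wheel. Origin: centre of its underside.
- tube_a: Bystander: loose capped sample tube, diameter 14, 90 tall, standing in the block. Origin: its foot.
- tube_b: Bystander: a second such tube in the block. Origin: its foot.
- timer: Bystander: small white timer, 54 x 74 x 29. Origin: centre of its underside.
- marker_black: Bystander: marker pen lying to the right, 14 x 138 x 15. Origin: centre of its underside.
- slide_box: Bystander: flat dark box for slides, 71 x 150 x 32. Origin: centre of its underside.

How it is judged (in metres and radians):
On the way:
1. the arm without a tube has been pushed upright (within 6 degrees) while the catch is still back (angle between free_arm_tip's own z axis and vertical below 0.105 rad and value of joint catch below 0.016 m), for 0.2 s.
At the end, for the whole second after the job is handed in: The arm without a tube is within 3.4 degrees of straight up, the catch is home (at least 27.5 of its 30 mm) with a prong either side of that arm, and the rotator and all bystanders stand within 20 mm of where they were (angle between free_arm_tip's own z axis and vertical below 0.06 rad and value of joint catch above 0.0275 m and angle between rotator's own z axis and vertical below 0.02 rad and linear speed of rotator below 0.01 m/s and distance of each of rotator, tube_block, tube_a, tube_b, timer, marker_black, slide_box from where it was at the start of the episode below 0.02 m); the robot touches nothing.
It fails at once if the fingers press on the rotator, its wheel or its catch with more than 30 N (forced or pinched) (contact force between the fingers and rotator above 30 N).
It fails at once if the rotator is shoved more than 20 mm, lifted or tipped (distance of rotator from where it was at the start of the episode above 0.02 m or height (world z) of rotator above 0.008 m or angle between rotator's own z axis and vertical above 0.06 rad).
It fails at once if one of the bystanders is lifted, carried or knocked more than 20 mm (distance of any of tube_block, tube_a, tube_b, timer, marker_black, slide_box from where it was at the start of the episode above 0.02 m).
It also fails if it takes over 72 s, if anything falls off the work surface, if the arm or the gripper's body presses on something with over 40 N, if the wrist force passes 120 N, or if a joint passes its speed limit or range.

## Working session

There is one attempt and no reset: what is moved stays moved. The work goes in short steps, Python scripts to look and compute and a tool call to move; the robot and the scene stay as the last step left them, time stands still between calls to the robot, and variables do not carry over. Pictures are saved under pics/ and viewed, at most 10 in all, crops included, and the job is handed in when it is done.

Besides the shell and the picture viewer there is one more tool, called as a command line: name --argument value ..., lists and objects as JSON in quotes. play_rows: Moves the arm, as the interface text tells. Its arguments: {"type":"object","properties":{"steps":{"type":"array","items":{"type":"array","items":{"type":"array","items":{"type":"number"}}}},"force":{"type":"number"}},"required":["steps"]}

```bash
mkdir -p pics; ls; cat > h.py <<'E'
import numpy as np, cv2
from cell import get_obs, read_camera, sign_off, silhouettes
def snap(n,f):
    c=read_camera(n); cv2.imwrite('pics/'+f,c['frame'][:,:,::-1]); return c
def proj(c,P):
    P=np.atleast_2d(P); q=(c['view']@np.c_[P,np.ones(len(P))].T)[:3]
    u=c['intrinsics']@np.array([q[0],-q[1],-q[2]]); return (u[:2]/u[2]).T
def ray(c,uv):
    V=c['view'];R=V[:3,:3];o=-R.T@V[:3,3]
    d=np.linalg.inv(c['intrinsics'])@np.array([uv[0],uv[1],1.]); return o,R.T@np.array([d[0],-d[1],-d[2]])
def onz(c,uv,z):
    o,d=ray(c,uv); return o+d*(z-o[2])/d[2]
E
python3 - <<'E'
from h import *
a=snap('scene','a.png');b=snap('side','b.png')
for c in(a,b):
    print(c['intrinsics'].round(1).tolist()); V=c['view'];print((-V[:3,:3].T@V[:3,3]).round(3),(-V[2,:3]).round(3)); print([k for k in c])
o=get_obs();print({k:o[k] for k in('tool_pos','tool_rot','force')})
for n in('rotator','wheel','free_arm_tip','catch_tab','tube_block','timer','marker_black','slide_box'):
    for cam in('scene','side'):
        print(n,cam,[(round(s['p'],2),s['extent']) for s in silhouettes(cam,n)][:2])
E
```

```text
pics
[[409.9, 0.0, 274.9], [0.0, 409.9, 205.4], [0.0, 0.0, 1.0]]
[0.114 0.467 1.257] [ 0.34  -0.423 -0.84 ]
['frame', 'intrinsics', 'view']
[[447.9, 0.0, 277.3], [0.0, 447.9, 215.4], [0.0, 0.0, 1.0]]
[0.513 0.605 1.116] [ 0.039 -0.573 -0.818]
['frame', 'intrinsics', 'view']
{'tool_pos': array([0.27834576, 0.58682544, 0.22155116]), 'tool_rot': array([-1.79899654e+02,  7.69092737e-03,  1.54629245e+02]), 'force': array([-0.0529227 , -0.11091167, -0.40866686])}
rotator scene [(0.8, [241.5, 177.1, 325.3, 269.7])]
rotator side [(0.81, [259.0, 163.6, 329.1, 269.3])]
wheel scene [(0.83, [272.6, 188.3, 325.0, 248.3]), (0.44, [269.0, 181.1, 297.3, 203.2])]
wheel side [(0.88, [310.3, 162.1, 320.8, 252.1])]
free_arm_tip scene [(0.65, [274.8, 186.9, 324.1, 248.7])]
free_arm_tip side [(0.92, [304.6, 163.5, 321.7, 253.3])]
catch_tab scene [(0.73, [268.5, 181.0, 296.9, 204.9])]
catch_tab side [(0.96, [270.0, 180.2, 307.1, 199.5]), (0.32, [256.6, 160.4, 329.5, 273.1])]
tube_block scene [(0.97, [230.5, 253.7, 264.4, 285.1]), (0.74, [268.0, 183.9, 292.4, 205.9])]
tube_block side [(0.77, [263.0, 279.1, 304.3, 303.6]), (0.62, [272.2, 182.3, 303.7, 200.1])]
timer scene [(0.98, [239.1, 322.3, 260.2, 350.3])]
timer side [(0.74, [327.3, 340.8, 357.4, 376.1])]
marker_black scene [(0.67, [331.8, 178.6, 364.2, 199.6])]
marker_black side [(0.62, [308.0, 164.7, 320.0, 254.7]), (0.46, [271.6, 177.6, 305.4, 200.2])]
slide_box scene [(0.78, [272.6, 142.6, 309.1, 172.7])]
slide_box side [(0.57, [214.4, 151.4, 264.9, 178.5])]
```

```bash
python3 - <<'E'
import cv2,numpy as np
a=cv2.imread('pics/a.png')[130:360,200:380];b=cv2.imread('pics/b.png')[130:360,200:380]
f=lambda i:cv2.resize(i,None,fx=2.2,fy=2.2,interpolation=cv2.INTER_CUBIC)
cv2.imwrite('pics/ab.png',np.hstack([f(a),f(b)]))
E
```

```text
(no output)
```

View pics/ab.png

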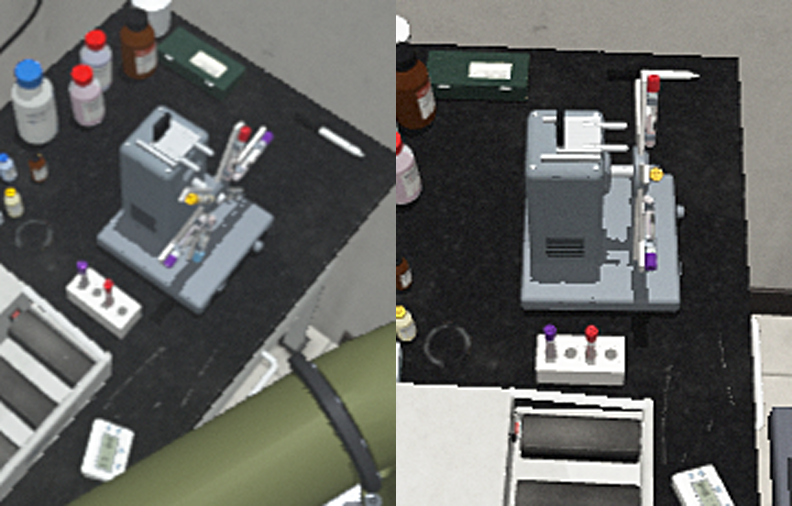

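View pics/a.png

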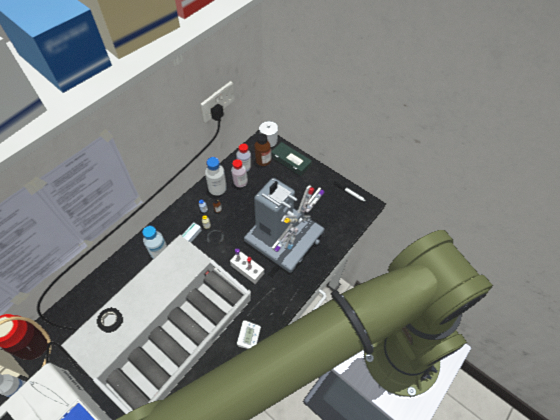

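```bash
python3 - <<'E'
from h import *
from scipy.optimize import least_squares
from scipy.spatial.transform import Rotation as R
a=read_camera('scene');b=read_camera('side')
S=lambda p:(200+p[0]/2.2,130+p[1]/2.2); D=lambda p:(200+(p[0]-396)/2.2,130+p[1]/2.2)
obs=[(a,S((207,312)),(-.1,.1,0)),(a,S((97,243)),(.1,.1,0)),(a,S((97,234)),(.1,.1,.034)),(a,S((274,210)),(-.1,-.1,.034)),
(b,D((522,308)),(.1,.1,0)),(b,D((681,310)),(-.1,.1,0)),(b,D((674,175)),(-.1,-.1,.034)),(b,D((527,178)),(.09,.05,.23)),(b,D((606,178)),(0,.05,.23)),(b,D((528,111)),(.09,-.05,.23)),(a,S((121,147)),(.09,.05,.23))]
def f(p):
    T=R.from_euler('z',p[3]).as_matrix(); 
    return np.concatenate([(proj(c,T@np.array(P)+[p[0],p[1],p[2]*0])[0]-uv) for c,uv,P in obs])
p0=[*onz(b,D((600,240)),0)[:2],0,0];print(p0)
r=least_squares(f,p0,loss='soft_l1');print(r.x,np.degrees(r.x[3]));print(f(r.x).reshape(-1,2).round(1).tolist())
p=r.x;T=R.from_euler('z',p[3]).as_matrix();W=lambda P:T@np.array(P)+[p[0],p[1],0]
# other objects
for n,z in(('tube_block',.019),('timer',.015),('marker_black',.007),('slide_box',.016)):
  for c,cn in((a,'scene'),(b,'side')):
    e=silhouettes(cn,n)[0]['extent'];print(n,cn,onz(c,((e[0]+e[2])/2,(e[1]+e[3])/2),z).round(3))
im=[]
for c,o in((a,0),(b,0)):
    k=5;x0,y0=(235,150);I=cv2.resize(c['frame'][y0:y0+130,x0:x0+100][:,:,::-1],None,fx=4,fy=4,interpolation=cv2.INTER_CUBIC)
    for th in range(6):
        for rr in(.125,):
            t=np.radians(th*60);u=proj(c,W((-.043,-rr*np.sin(t),.172+rr*np.cos(t))))[0]
            q=((u-[x0,y0]+.5)*4).astype(int);cv2.putText(I,str(th),tuple(int(v) for v in q),0,.4,(0,255,0),1)
    for P in((-.043,0,.172),(.058,0,.258)):
        q=((proj(c,W(P))[0]-[x0,y0]+.5)*4).astype(int);cv2.circle(I,tuple(int(v) for v in q),3,(255,0,255),1)
    im.append(I)
cv2.imwrite('pics/c.png',np.hstack(im))
E
```

```text
[np.float64(0.5150896014967896), np.float64(-0.09447728026843738), 0, 0]
[ 0.51415595 -0.08847588  0.          0.066939  ] 3.835322266686056
[[-2.3, 2.1], [0.1, 1.5], [-0.4, 0.9], [0.9, 1.0], [0.8, 1.4], [-0.0, 0.2], [-0.5, -3.3], [-0.5, -2.2], [0.4, -2.4], [-0.2, -3.2], [-1.8, -0.5]]
tube_block scene [0.528 0.091 0.019]
tube_block side [0.532 0.088 0.019]
timer scene [0.378 0.245 0.015]
timer side [0.377 0.251 0.015]Traceback (most recent call last):
  File "<stdin>", line 17, in <module>
IndexError: list index out of range
```

```bash
cat > ov.py <<'E'
from h import *
from scipy.spatial.transform import Rotation as R
p=[.51416,-.08848,.06694]
def W(P,p=p): return R.from_euler('z',p[2]).as_matrix()@np.array(P)+[p[0],p[1],0]
def overlay(cs,f,p=p,x0=235,y0=150,th0=0,w=90,h=130,k=4):
  im=[]
  for c in cs:
    I=cv2.resize(c['frame'][y0:y0+h,x0:x0+w][:,:,::-1],None,fx=k,fy=k,interpolation=cv2.INTER_CUBIC)
    Q=lambda P:tuple(int(v) for v in (proj(c,W(P,p))[0]-[x0,y0]+.5)*k)
    for th in range(6):
        t=np.radians(th*60+th0);cv2.putText(I,str(th),Q((-.043,-.125*np.sin(t),.172+.125*np.cos(t))),0,.4,(0,255,0),1)
    for P in((-.043,0,.172),(.058,0,.258)): cv2.circle(I,Q(P),3,(255,0,255),1)
    for L in([(-.1,-.1,0),(-.1,.1,0),(.1,.1,0),(.1,-.1,0)],[(-.1,-.1,.034),(-.1,.1,.034),(.1,.1,.034),(.1,-.1,.034)],[(0,-.05,.23),(0,.05,.23),(.09,.05,.23),(.09,-.05,.23)]):
        cv2.polylines(I,[np.array([Q(P) for P in L])],True,(0,0,255),1)
    im.append(I)
  cv2.imwrite('pics/'+f,np.hstack(im))
E
python3 - <<'E'
from ov import *
overlay([read_camera('scene'),read_camera('side')],'c.png')
E
```

```text
(no output)
```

View pics/c.png

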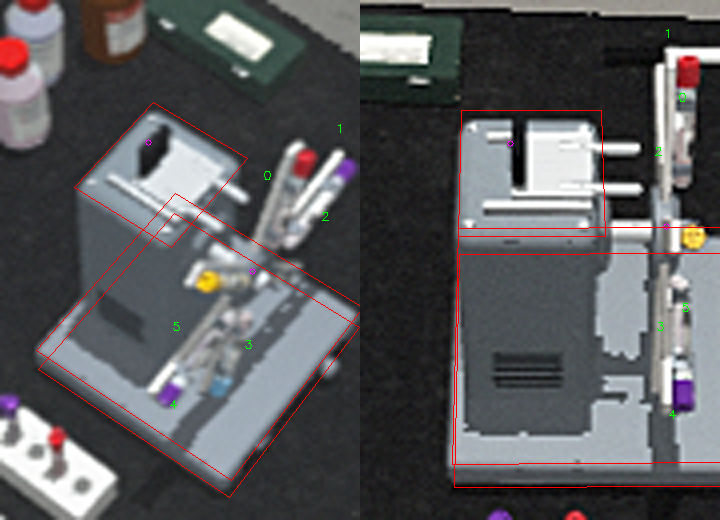

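play_rows --steps '[[[0, 0, -0.045, 0, 0, -0.1275, 0], [0, 0, -0.045, 0, 0, -0.1275, 0], [0, 0, -0.045, 0, 0, -0.1275, 0], [0, 0, -0.045, 0, 0, -0.1275, 0], [0, 0, 0, 0, 0, 0, 0], [0, 0, 0, 0, 0, 0, 0]]]'

```text
time_s: 1.95
tool_pos: [0.2787, 0.5878, 0.4041]
tool_rot: [179.8, 0.1, -176.2]
force: [-0.6, -0.5, -0.5]
grip_width: 0.047
grasp_force: 0.0
```

play_rows --steps '[[[-0.036, -0.04, 0, 0, 0, 0, 0], [-0.036, -0.04, 0, 0, 0, 0, 0], [-0.036, -0.04, 0, 0, 0, 0, 0], [-0.036, -0.04, 0, 0, 0, 0, 0], [0, -0.045, 0, 0, 0, 0, 0], [0, -0.045, 0, 0, 0, 0, 0], [0, -0.045, 0, 0, 0, 0, 0], [0, -0.045, 0, 0, 0, 0, 0], [0, -0.045, 0, 0, 0, 0, 0], [0, -0.045, 0, 0, 0, 0, 0], [0, -0.045, 0, 0, 0, 0, 0], [0, -0.045, 0, 0, 0, 0, 0]]]'

```text
time_s: 3.15
tool_pos: [0.4454, 0.0867, 0.4008]
tool_rot: [-180.0, -0.1, -176.2]
force: [0.3, 0.0, -0.9]
grip_width: 0.0004
grasp_force: 0.0
```

play_rows --steps '[[[0, -0.043, 0, 0, 0, 0, 0], [0, -0.043, 0, 0, 0, 0, 0], [0, -0.043, 0, 0, 0, 0, 0], [0, -0.043, 0, 0, 0, 0, 0], [0, -0.043, 0, 0, 0, 0, 0], [0, -0.043, 0, 0, 0, 0, 0], [0, 0, 0, 0, 0, 0, 0], [0, 0, 0, 0, 0, 0, 0], [0, 0, 0, 0, 0, 0, 0]]]'

```text
time_s: 4.05
tool_pos: [0.4635, -0.167, 0.4014]
tool_rot: [179.9, -0.1, -176.0]
force: [-0.4, 1.4, -0.9]
grip_width: 0.0004
grasp_force: 0.0
```

```bash
python3 - <<'E'
from ov import *
o=get_obs();print(o['tool_pos'],o['tool_rot'],o['force'],o['grip_width'],o['qpos'])
cs=[read_camera(n) for n in('scene','side','wrist')]
k=[]
for c,(x,y) in zip(cs[:2],((215,110),(215,110))):
    k.append(cv2.resize(c['frame'][y:y+175,x:x+130],(390,525),interpolation=cv2.INTER_CUBIC))
cv2.imwrite('pics/d.png',np.hstack(k)[:,:,::-1])
cv2.imwrite('pics/w.png',cs[2]['frame'][:,:,::-1])
E
```

```text
[ 0.46345544 -0.16701874  0.40144842] [ 1.79938486e+02 -1.03816077e-01 -1.76042198e+02] [-0.41762127  1.43233243 -0.87717404] 0.00038230051289501647 [-18.26054627  -3.98189134  33.06231389  87.25173865   2.15873643
  96.20076441 108.92506161]
```

View pics/d.png

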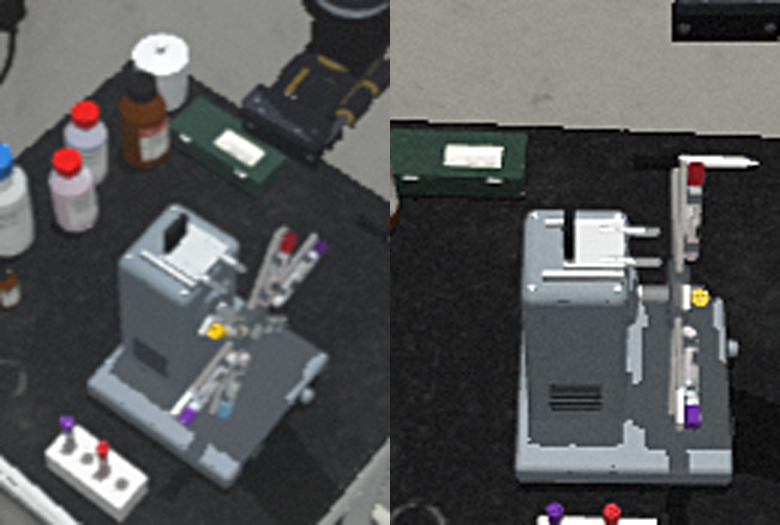

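View pics/w.png

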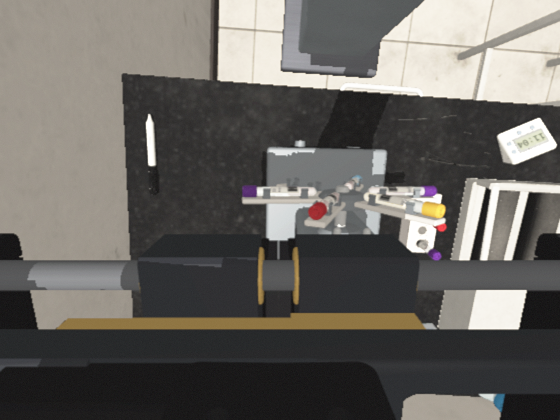

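```bash
cat > fit.py <<'E'
from ov import *
from scipy.optimize import least_squares
def fit(cs,obs,p0,free=None):
    # obs: (cam idx, u, v, k) k=cap slot index: angle=th+60k
    def f(q):
        r=[]
        for i,u,v,k in obs:
            t=q[3]+np.pi/3*k
            P=W((-.0535,-q[4]*np.sin(t),.172+q[4]*np.cos(t)),q[:3]); r+=list(proj(cs[i],P)[0]-[u,v])
        return np.r_[r,(q[:3]-p0)/[.002,.002,.008],(q[4]-.112)/.005]
    s=least_squares(f,[*p0,th0,.112],loss='soft_l1') if False else None
    return f
E
python3 - <<'E'
from fit import *
cs=[read_camera(n) for n in('scene','side','wrist')]
S=lambda x,y:(215+x/3,110+y/3);D=lambda x,y:(215+(x-390)/3,110+y/3)
obs=[(0,*S(288,242),0),(0,*S(318,247),1),(0,*S(214,331),5),(0,*S(187,413),4),(0,*S(226,410),3),(1,*D(695,175),0),(1,*D(700,297),5),(1,*D(690,415),4),(2,318,211,0),(2,250,191,1),(2,432,210,5),(2,430,190,4)]
f=fit(cs,obs,np.array(p))
from scipy.optimize import least_squares
for t0 in(0,25,45):
    s=least_squares(f,[*p,np.radians(t0),.112],loss='soft_l1');q=s.x
    print(q.round(4),np.degrees(q[3]),s.cost)
print(f(q)[:24].reshape(-1,2).round(1).tolist())
E
```

```text
[ 0.5167 -0.0837  0.0532  0.3935  0.1155] 22.54528854474318 9.657461471582709
[ 0.5167 -0.0837  0.0532  0.3935  0.1155] 22.54529010248704 9.6574614715805
[ 0.5167 -0.0837  0.0532  0.3935  0.1155] 22.545289822719205 9.65746147158043
[[-1.2, -0.1], [-1.2, 0.3], [0.2, -0.3], [-0.8, 0.8], [-1.4, -0.9], [-0.4, -0.6], [-0.6, -0.2], [0.4, 0.1], [-0.7, -0.7], [0.1, 0.2], [0.7, -1.6], [-2.2, -0.2]]
```

play_rows --steps '[[[-0.0095, -0.005, 0.02, 0, 0, 0.015, 0], [0, 0, 0.04, 0, 0, 0, 0], [0, 0, 0.04, 0, 0, 0, 0], [0, 0, 0.035, 0, 0, 0, 0], [0, 0, 0.028, 0, 0, 0, 0], [0, 0, 0, 0, 0, 0, 0], [0, 0, 0, 0, 0, 0, 0], [0, 0, 0, 0, 0, 0, 0]]]'

```text
time_s: 5.15
tool_pos: [0.4745, -0.1733, 0.2416]
tool_rot: [-180.0, 0.2, -177.0]
force: [0.7, 0.5, -0.3]
grip_width: 0.0006
grasp_force: 0.0
```

play_rows --steps '[[[0, 0.006, 0.003, 0, 0, 0, 0], [0, 0.01, 0, 0, 0, 0, 0], [0, 0.012, 0, 0, 0, 0, 0], [0, 0.012, 0, 0, 0, 0, 0], [0, 0.012, 0, 0, 0, 0, 0], [0, 0.012, 0, 0, 0, 0, 0], [0, 0.012, 0, 0, 0, 0, 0], [0, 0.012, 0, 0, 0, 0, 0], [0, 0.012, 0, 0, 0, 0, 0], [0, 0.012, 0, 0, 0, 0, 0], [0, 0.01, 0, 0, 0, 0, 0], [0, 0.008, 0, 0, 0, 0, 0]]]'

```text
time_s: 6.35
tool_pos: [0.4665, -0.0421, 0.2366]
tool_rot: [180.0, 0.0, -177.0]
force: [0.6, -1.0, 0.1]
grip_width: 0.0004
grasp_force: 0.3
```

play_rows --steps '[[[0, 0.005, 0, 0, 0, 0, 0], [0, 0, 0, 0, 0, 0, 0], [0, 0, 0, 0, 0, 0, 0], [0, 0, 0, 0, 0, 0, 0]]]'

```text
time_s: 6.75
tool_pos: [0.4663, -0.0386, 0.2366]
tool_rot: [180.0, 0.0, -177.1]
force: [-0.4, -0.0, -0.8]
grip_width: 0.0006
grasp_force: 0.0
```

```bash
python3 - <<'E'
from ov import *
cs=[read_camera(n) for n in('scene','side','wrist')]
k=[cv2.resize(c['frame'][150:270,235:345],(385,420),interpolation=cv2.INTER_CUBIC) for c in cs[:2]]
cv2.imwrite('pics/e.png',np.hstack(k)[:,:,::-1])
E
```

```text
(no output)
```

View pics/e.png

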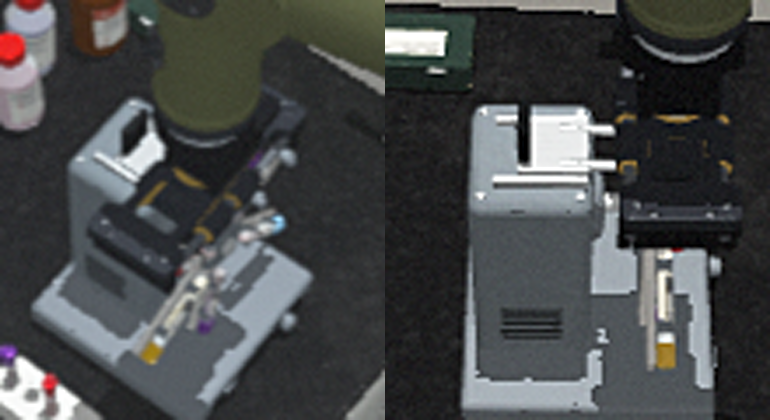

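play_rows --steps '[[[0, -0.002, -0.03, 0, 0, 0, 0], [0, 0, -0.045, 0, 0, 0, 0], [0, -0.02, -0.01, 0, 0, 0, 0], [0, -0.045, 0, 0, 0, 0, 0], [0, -0.043, 0, 0, 0, 0, 0], [0, -0.002, 0, 0, 0, 0, 0], [0, 0, 0, 0, 0, 0, 0], [0, 0, 0, 0, 0, 0, 0], [0, 0, 0, 0, 0, 0, 0]]]'

```text
time_s: 7.8
tool_pos: [0.4724, -0.1483, 0.3214]
tool_rot: [180.0, -0.0, -176.9]
force: [-0.0, 1.0, -0.3]
grip_width: 0.0007
grasp_force: 0.0
```

```bash
python3 - <<'E'
from ov import *
cs=[read_camera(n) for n in('scene','side','wrist')]
k=[cv2.resize(c['frame'][150:270,235:345],(385,420),interpolation=cv2.INTER_CUBIC) for c in cs[:2]]
w=cv2.resize(cs[2]['frame'][100:300],(770,275))[:170]
cv2.imwrite('pics/f.png',np.vstack([np.hstack(k),w])[:,:,::-1])
E
```

```text
(no output)
```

View pics/f.png

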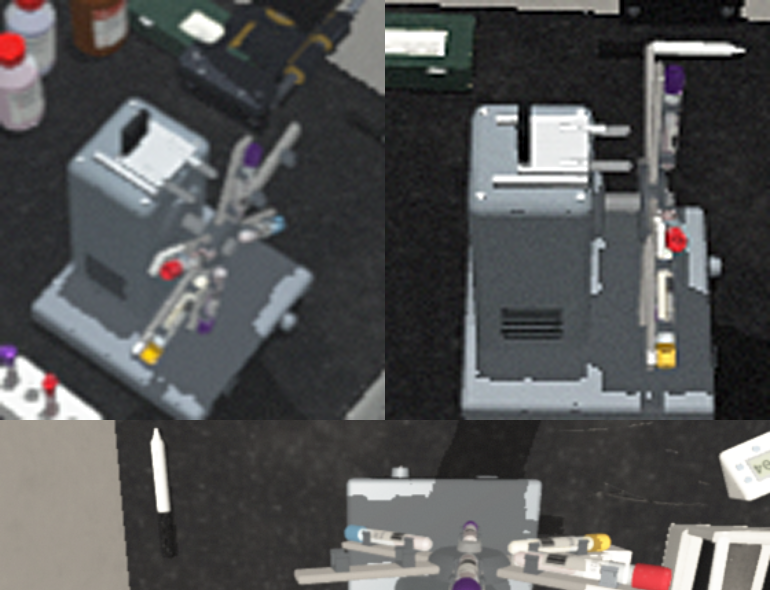

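play_rows --steps '[[[0, 0, 0.03, 0, 0, 0, 0], [0, 0, 0.035, 0, 0, 0, 0], [0, 0, 0.02, 0, 0, 0, 0], [0, 0, 0, 0, 0, 0, 0], [0, 0.006, 0, 0, 0, 0, 0], [0, 0.01, 0, 0, 0, 0, 0], [0, 0.012, 0, 0, 0, 0, 0], [0, 0.012, 0, 0, 0, 0, 0], [0, 0.012, 0, 0, 0, 0, 0], [0, 0.012, 0, 0, 0, 0, 0], [0, 0.012, 0, 0, 0, 0, 0], [0, 0.012, 0, 0, 0, 0, 0]]]'

```text
time_s: 9.15
tool_pos: [0.4673, -0.0611, 0.2365]
tool_rot: [-180.0, -0.0, -177.0]
force: [0.3, -0.5, 0.0]
grip_width: 0.0006
grasp_force: 0.4
```

play_rows --steps '[[[0, 0.01, 0, 0, 0, 0, 0], [0, 0.008, 0, 0, 0, 0, 0], [0, 0.003, 0, 0, 0, 0, 0], [0, 0, 0, 0, 0, 0, 0], [0, 0, 0, 0, 0, 0, 0]]]'

```text
time_s: 9.65
tool_pos: [0.4664, -0.0413, 0.2365]
tool_rot: [180.0, -0.0, -177.0]
force: [0.2, 0.5, -0.4]
grip_width: 0.0008
grasp_force: 0.0
```

play_rows --steps '[[[0, -0.002, -0.03, 0, 0, 0, 0], [0, 0, -0.045, 0, 0, 0, 0], [0, -0.02, -0.01, 0, 0, 0, 0], [0, -0.045, 0, 0, 0, 0, 0], [0, -0.042, 0, 0, 0, 0, 0], [0, 0, 0, 0, 0, 0, 0], [0, 0, 0, 0, 0, 0, 0], [0, 0, 0.03, 0, 0, 0, 0], [0, 0, 0.035, 0, 0, 0, 0], [0, 0, 0.02, 0, 0, 0, 0], [0, 0, 0, 0, 0, 0, 0], [0, 0, 0, 0, 0, 0, 0]]]'

```text
time_s: 10.85
tool_pos: [0.4724, -0.1491, 0.237]
tool_rot: [180.0, 0.0, -176.9]
force: [0.4, 0.6, -0.2]
grip_width: 0.0004
grasp_force: 0.0
```

play_rows --steps '[[[0, 0.006, 0, 0, 0, 0, 0], [0, 0.006, 0, 0, 0, 0, 0], [0, 0.006, 0, 0, 0, 0, 0], [0, 0.006, 0, 0, 0, 0, 0], [0, 0.004, 0, 0, 0, 0, 0], [0, 0.004, 0, 0, 0, 0, 0], [0, 0.002, 0, 0, 0, 0, 0], [0, 0, 0, 0, 0, 0, 0], [0, 0, 0, 0, 0, 0, 0]]]'

```text
time_s: 11.75
tool_pos: [0.4702, -0.116, 0.2364]
tool_rot: [180.0, -0.0, -177.0]
force: [-0.4, 0.0, -0.7]
grip_width: 0.0004
grasp_force: 0.0
```

```bash
python3 - <<'E'
from ov import *
cs=[read_camera(n) for n in('scene','side','wrist')]
k=[cv2.resize(c['frame'][150:270,235:345],(385,420),interpolation=cv2.INTER_CUBIC) for c in cs[:2]]
w=cv2.resize(cs[2]['frame'][130:260],(770,179))
cv2.imwrite('pics/g.png',np.vstack([np.hstack(k),w])[:,:,::-1])
E
```

```text
(no output)
```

View pics/g.png

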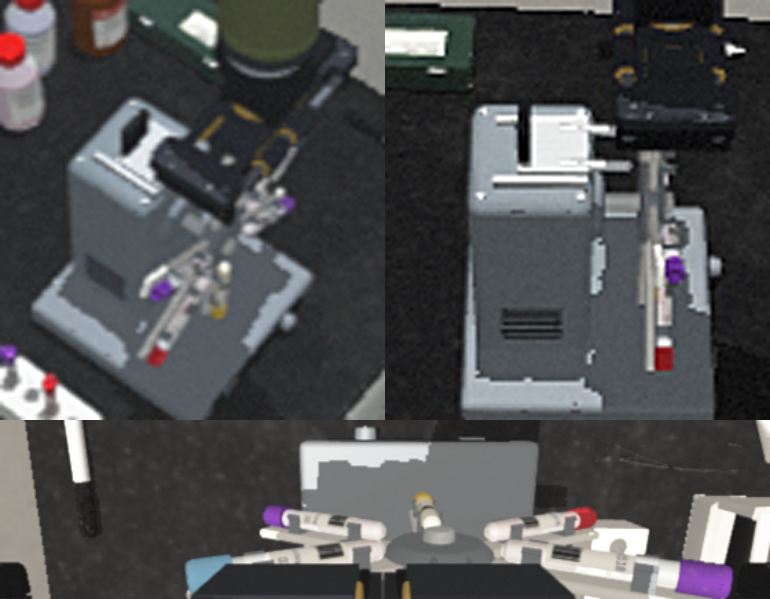

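```bash
python3 - <<'E'
from fit import *
cs=[read_camera(n) for n in('scene','side','wrist')]
w=lambda x,y:(x*560/770,130+(y-420)*130/179);S=lambda x,y:(235+x/3.5,150+y/3.5)
obs=[(2,*w(275,516),2),(2,*w(585,518),4),(2,*w(705,578),5),(2,*w(205,573),1),(2,*w(423,498),3),(0,*S(160,290),5),(0,*S(157,357),4),(0,*S(218,312),3),(0,*S(288,204),2),(1,*S(288,268),5),(1,*S(279,360),4)]
f=fit(cs,obs,np.array([.5167,-.0837,.0532]))
s=least_squares(f,[.5167,-.0837,.0532,0,.115],loss='soft_l1');q=s.x
print(q.round(4),np.degrees(q[3]),s.cost);print(f(q)[:22].reshape(-1,2).round(1).tolist())
E
```

```text
[ 0.5163 -0.0841  0.0513  0.0251  0.1174] 1.4365431882172208 7.583637852887903
[[1.9, -0.9], [-1.8, -1.1], [0.3, -0.2], [-0.4, 0.1], [-0.0, 1.8], [-0.6, -0.2], [-1.2, -0.2], [-1.0, -0.7], [-2.1, 0.3], [0.2, -0.0], [-0.4, -0.1]]
```

play_rows --steps '[[[0, 0.002, 0, 0, 0, 0, 0], [0, 0.0015, 0, 0, 0, 0, 0], [0, 0, 0, 0, 0, 0, 0], [0, 0, 0, 0, 0, 0, 0], [0, -0.005, 0, 0, 0, 0, 0], [0, -0.015, -0.02, 0, 0, 0, 0], [0, 0, -0.045, 0, 0, 0, 0], [0, 0, -0.045, 0, 0, 0, 0], [0, 0, 0, 0, 0, 0, 0], [-0.03, 0, 0, 0, 0, 0, 0], [-0.035, 0.015, 0, 0, 0, 0, 0], [-0.035, 0.015, 0, 0, 0, 0, 0]]]'

```text
time_s: 13.25
tool_pos: [0.5705, -0.0977, 0.3464]
tool_rot: [180.0, 0.0, -177.1]
force: [-0.1, 0.2, 0.3]
grip_width: 0.0008
grasp_force: 0.0
```

play_rows --steps '[[[-0.025, 0.016, 0, 0, 0, 0, 0], [0, 0, 0, 0, 0, 0, 0], [0, 0, 0, 0, 0, 0, 0], [0, 0, 0, 0, 0, 0, 0]]]'

```text
time_s: 13.65
tool_pos: [0.5928, -0.0816, 0.3465]
tool_rot: [-180.0, -0.0, -177.1]
force: [-0.3, 0.2, 0.1]
grip_width: 0.0003
grasp_force: 0.0
```

```bash
python3 - <<'E'
from ov import *
o=get_obs();print(o['tool_pos'],W((.078,0,0),[.5165,-.084,.052]))
cs=[read_camera(n) for n in('scene','side','wrist')]
k=[cv2.resize(c['frame'][150:270,235:345],(385,420),interpolation=cv2.INTER_CUBIC) for c in cs[:2]]
w=cv2.resize(cs[2]['frame'][130:260],(770,179))
cv2.imwrite('pics/h.png',np.vstack([np.hstack(k),w])[:,:,::-1])
E
```

```text
[ 0.5928464  -0.08156956  0.34648214] [ 0.59439457 -0.07994583  0.        ]
```

View pics/h.png

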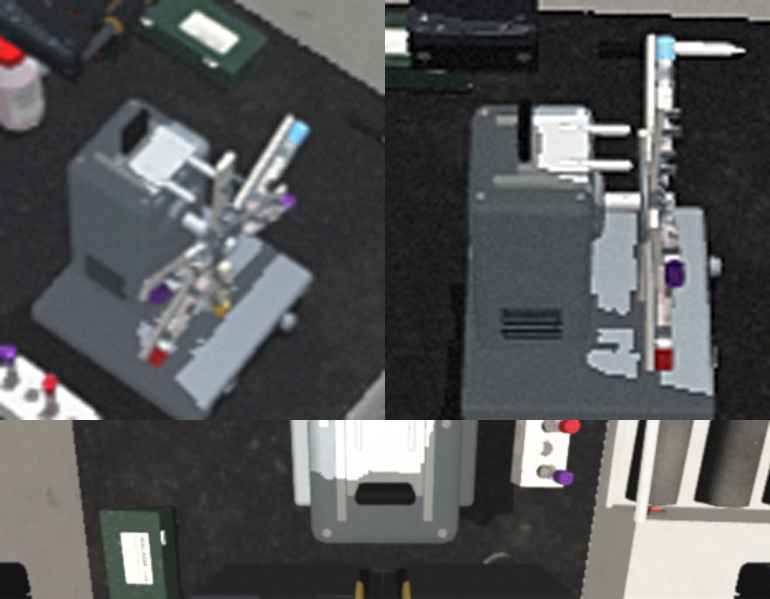

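```bash
python3 - <<'E'
from fit import *
cs=[read_camera(n) for n in('scene','side','wrist')]
S=lambda x,y:(235+x/3.5,150+y/3.5)
obs=[(0,*S(297,130),1),(0,*S(160,292),5),(0,*S(157,355),4),(0,*S(220,308),3),(0,*S(288,202),2),(1,*S(280,45),1),(1,*S(290,272),5),(1,*S(279,357),4)]
f=fit(cs,obs,np.array([.5165,-.084,.052]))
s=least_squares(f,[.5165,-.084,.052,0,.115],loss='soft_l1');q=s.x
print(q.round(4),np.degrees(q[3]));print(f(q)[:16].reshape(-1,2).round(1).tolist())
for z in(.239,.272):
  for x in(.058,.049): print(x,z,proj(cs[2],W((x,0,z),[.5165,-.084,.052])).round(1))
E
```

```text
[ 0.5149 -0.0855  0.0513 -0.01    0.1168] -0.5753932777568131
[[-0.2, 0.3], [-0.3, 0.2], [-0.1, 0.2], [-0.2, -0.5], [-1.1, -0.1], [-0.0, 0.1], [0.1, -0.2], [0.0, 0.1]]
0.058 0.239 [[278.7 188.4]]
0.049 0.239 [[278.7 178. ]]
0.058 0.272 [[278.9 196. ]]
0.049 0.272 [[278.9 184.3]]
```

play_rows --steps '[[[-0.002, 0.001, 0.03, 0, 0, 0, 0], [0, 0, 0.04, 0, 0, 0, 0], [0, 0, 0.029, 0, 0, 0, 0], [0, 0, 0, 0, 0, 0, 0], [0.004, 0, 0, 0, 0, 0, 0], [0.005, 0, 0, 0, 0, 0, 0], [0.005, 0, 0, 0, 0, 0, 0], [0.005, 0, 0, 0, 0, 0, 0], [0.005, 0, 0, 0, 0, 0, 0], [0.004, 0, 0, 0, 0, 0, 0], [0, 0, 0, 0, 0, 0, 0], [0, 0, 0, 0, 0, 0, 0]]]'

```text
time_s: 15.15
tool_pos: [0.5672, -0.0803, 0.2474]
tool_rot: [180.0, -0.0, -177.0]
force: [-0.2, 0.3, -0.1]
grip_width: 0.0004
grasp_force: 0.0
```

play_rows --steps '[[[0.003, 0, 0, 0, 0, 0, 0], [0.003, 0, 0, 0, 0, 0, 0], [0.003, 0, 0, 0, 0, 0, 0], [0, 0, 0, 0, 0, 0, 0], [0, 0, 0, 0, 0, 0, 0]]]'

```text
time_s: 15.65
tool_pos: [0.5583, -0.081, 0.2475]
tool_rot: [180.0, -0.0, -177.0]
force: [-0.6, -0.8, -0.1]
grip_width: 0.0007
grasp_force: 0.0
```

play_rows --steps '[[[0.001, 0, 0, 0, 0, 0, 0], [0.001, 0, 0, 0, 0, 0, 0], [0, 0, 0, 0, 0, 0, 0]]]'

```text
time_s: 15.95
tool_pos: [0.5566, -0.0811, 0.2475]
tool_rot: [-180.0, 0.0, -177.0]
force: [1.3, -0.3, -0.4]
grip_width: 0.0006
grasp_force: 0.5
```

play_rows --steps '[[[0.001, 0, 0, 0, 0, 0, 0], [0, 0, 0, 0, 0, 0, 0]]]'

```text
time_s: 16.15
tool_pos: [0.5557, -0.0811, 0.2476]
tool_rot: [-180.0, 0.0, -177.0]
force: [0.9, -1.1, 0.1]
grip_width: 0.0005
grasp_force: 0.7
```

play_rows --steps '[[[0.001, 0, 0, 0, 0, 0, 0], [0, 0, 0, 0, 0, 0, 0]]]'

```text
time_s: 16.35
tool_pos: [0.5556, -0.0811, 0.2477]
tool_rot: [-180.0, 0.1, -177.0]
force: [5.3, 0.1, -2.5]
grip_width: 0.0005
grasp_force: 2.5
```

play_rows --steps '[[[0.001, 0, 0, 0, 0, 0, 0], [0, 0, 0, 0, 0, 0, 0]]]'

```text
time_s: 16.55
tool_pos: [0.5555, -0.0811, 0.2478]
tool_rot: [-180.0, 0.3, -177.0]
force: [7.3, -1.6, -3.9]
grip_width: 0.0005
grasp_force: 3.8
```

play_rows --steps '[[[-0.004, 0, 0, 0, 0, 0, 0], [-0.01, 0, 0, 0, 0, 0, 0], [-0.01, 0, -0.02, 0, 0, 0, 0], [0, 0, -0.045, 0, 0, 0, 0], [0, 0, -0.045, 0, 0, 0, 0], [0, 0, 0, 0, 0, 0, 0], [0, 0, 0, 0, 0, 0, 0], [0, 0, 0, 0, 0, 0, 0]]]'

```text
time_s: 17.35
tool_pos: [0.5772, -0.0797, 0.3562]
tool_rot: [180.0, -0.2, -177.0]
force: [1.0, -0.2, -0.2]
grip_width: 0.0005
grasp_force: 0.0
```

```bash
python3 - <<'E'
from ov import *
cs=[read_camera(n) for n in('scene','side','wrist')]
k=[cv2.resize(c['frame'][150:270,235:345],(385,420),interpolation=cv2.INTER_CUBIC) for c in cs[:2]]
w=cv2.resize(cs[2]['frame'][100:230],(770,179))
cv2.imwrite('pics/i.png',np.vstack([np.hstack(k),w])[:,:,::-1])
E
```

```text
(no output)
```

View pics/i.png

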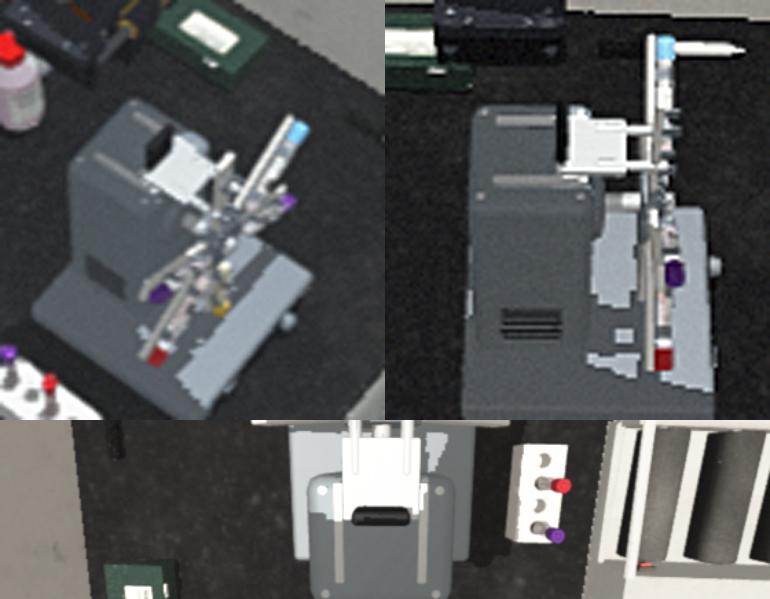

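The side view shows the tab moved about 39 px (from x≈523 to x≈562), which is roughly 29 mm. The prongs now pass either side of the upright empty arm at about (655,150), and nothing else has moved.

```bash
python3 -c "
from cell import sign_off;print(sign_off())"
```

```text
the job is handed in; nothing more can be done
None
```

The job is handed in, and no verdict came back: the empty arm stands upright (about half a degree off by camera before the catch went in), the catch was pushed to a firm stop with its prongs either side of that arm, and nothing else in the pictures looks moved.

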